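# Level the assembly stand and hold a post cap ready over its mortise

## Robot

A 7-joint arm with a two-finger parallel gripper is mounted at the origin on the work surface. World frame = base frame: x ahead of the robot, y to its left, z up, the work surface at z = 0. Lengths are in m, angles in rad, forces in N, time in s.
With the tool pointing down it reaches from about 0.4 to 0.85 m from the base axis. Payload 4.5 kg.
Tool frame: the origin (TCP) lies at the very end of the fingers, on their centre line; the grasp point (between the pads) lies 19 mm behind it; z points along the fingers, y is the line along which they close (so a half turn about z gives the same grasp; the last joint's range is limited). The gripper opens to 88 mm and grips with 3 to 60 N. Pads are 18 mm wide; open, the fingers measure 123 mm over their backs; the gripper's body (75 mm by 187 mm) begins 45 mm behind the grasp point.
Start: joints at [-1.08, 0.689, -0.195, 1.565, 0.157, 0.902, -0.215], TCP at [0.276, 0.561, 0.205] pointing down, gripper open.
Joint ranges: [-3.01, 3.01], [-0.46, 2.08], [-1.47, 1.51], [0.13, 2.56], [-1, 4.14], [0.04, 2.09], [-2.66, 2.66]. Speed limits (rad/s): [2.57, 2.57, 3.14, 3.14, 3.14, 3.14, 3.14].

## Interface

Orientations are given as a unit quaternion [x, y, z, w].
In Python, from plant import r, eyes, nets gives the robot as it stands.
- The arm moves only by the shell command python3 -m pendant 'ROWS' [FORCE]. ROWS is JSON, a list of rows, each an object of numbers: "claw": the opening, from 0 (shut) to 1 (fully open); "dx", "dy", "dz": the shift along the world's x, y, z in mm; "twist": the turn about the world's z in rad. In form: [{"claw": .., "dx": .., "dy": .., "dz": .., "twist": ..}, ...]. A call has 1 to 8 rows; each row is the pose to reach, as a shift and turn from the pose commanded when the call began; what a row does not reach only later rows make up. A row lasts 1/10 s, in which the tool goes at most 50 mm and 8.59 degrees, less where a joint would pass 70% of its speed; a pose out of reach is approached as far as the arm can. A call with a gripper value outside its range is refused whole. The fingers move at their own pace and stop on an object; FORCE is the grip in N (left out, the last holds). Time passes only in rows, so rows that repeat a pose let the fingers close. It gives the time, the measured TCP pose, the force, the opening and the grip force at its end, in the units of the state.
- r.get_state(): the state, without advancing time (a new reading comes with each control period).
- eyes.snapshot(name): name is "side" or "top"; returns (picture, depth): 400x640x3 uint8, blue, green, red; 400x640 float32, m along the optical axis (not along the pixel's ray), 0 where there is no reading.
- eyes.camera_info(name): a dict with "K" (3x3 intrinsics, pixels), "world_to_cam" (4x4, takes a point from world to camera coordinates). Camera axes: x right, y down, z forward; pixel columns grow to the right and rows downward; lengths in m; the calibration is good to about 2 mm. A picture is of the moment at which its call begins. camera_info takes no time and is no camera call.
- r.finish_job(): hands the job in; it is judged then, once.
Trained networks look in the newest picture that a camera, given by its name, has taken for a name from the list of things; names that differ only in an ending like _2 or _b are one class to them, and where a whole thing is asked for, a point or a joint stands for the part that bears it (a point fixed in the world has none). Each returns a list of dicts, best first, with "confidence" (0 to 1); they miss things now and then, are a little off and sometimes report something else, mostly with a low value. They report only what shows in the picture. A call takes as long as a camera call. They do not tell look-alikes from the thing itself.
- nets.spot_in(camera, query): "box" ([left, top, width, height] as shares, 0 to 1, of the picture: columns of its width, rows of its height, round what is visible of it).
- nets.place_of(camera, query): "position" ([column, row] as shares, 0 to 1, of the picture: columns of its width, rows of its height: a listed point, or the origin of a listed thing).
The state is a dict: "clock": time; "q": joint angles; "qd": joint speeds; "joint_torque": joint torques, N m; "tool_pos": TCP position; "eef_rot": TCP orientation; "contact_force": force on the tool from outside, world axes, zero at the start; "moment": the same for the moment, N m; "opening": opening from 0.0 (shut) to 1.0 (fully open); "finger_force": force on a finger pad.
Only numpy, scipy, OpenCV 4.12 (cv2) and the standard library are available. Lean on these libraries where they do the work, as an engineer would, in place of code of your own. Each camera call takes 0.05 s, during which the arm holds its last target. There are 200 camera calls.

## Task

In the joinery shop, turn the black knob of the green tilting stand until its platform is level, working the knob only and not pushing on the platform. Then take the pale wooden post cap out of the rack, carry it up and over the clamped boards, and bring it above the slot-shaped mortise in the dark block on the platform: upright, tenon pointing down and lined up with the mortise, its tip hovering about 10 mm above it and never touching the stand. Finish while still holding it there; strike neither the boards nor the other things on the bench.

Things in the scene. Friction and masses are not known exactly. Their poses are not given: they have to be found in the camera images.
- tilt_knob (a joint): Angle (rad) of the stand's knob about its vertical axis: grows clockwise seen from above, stops at -1.8 and 0.9. It starts between -1.4 and -0.6; at 0 its bar points along the stand's long axis, in line with the white mark on the stand's base, and the platform is level. It needs about 0.1 N m and stays where it is left.
- platform (a joint): Tilt (rad) of the platform about its level cross axle: 0 is level, negative means that the edge nearer the knob is low. It is driven by the knob: tilt = 0.12 x knob angle.
- knob_grip (a point): Where to grip the black knob: on its vertical axis, 14 mm below the top of its upright bar, 66 mm above the bench. The bar is 50 mm long (this frame's x axis, which turns with the knob), 14 mm thick (y) and 36 mm high; under it a disc of 36 mm diameter, whose top is 22 mm below this point, on a 52 mm square housing.
- stand: Green tilting assembly stand, fixed to the bench. Base plate 300 (x) x 170 (y) x 12 mm, origin at the centre of its underside. The knob's axis is at x = -120 mm in this frame; the platform's axle runs along y at x = 45 mm, 40 mm up. Platform: aluminium, 170 (x) x 150 (y) x 14 mm, its top 50 mm above the bench when level.
- mortise (a point): Centre of the mouth of the mortise in the dark wooden block (80 x 80 x 40 mm) fixed on the platform; 90 mm above the bench when level. The mortise is a slot 33 mm along this frame's x, 21 mm along y, 28 mm deep; z points out of the block. The frame tilts with the platform.
- cap_center (a point): The pale post cap, a loose piece of maple, about 90 g: this point is the centre of its 40 x 40 mm square body (50 mm high), which is the place to grip. z points up, out of its rounded top (diameter 36 mm, 20 mm high, top 45 mm above this point). Under the body is the tenon, 30 mm along x, 18 mm along y, 22 mm long. In the rack it stands tenon down, the body resting on the rack.
- cap_tip (a point): Centre of the end of the pale cap's tenon, 47 mm below cap_center along the cap's z axis; same axes.
- rack: Grey plastic rack fixed to the bench, 60 (x) x 190 (y) x 24 mm, origin at the centre of its underside, with two through slots 34 (x) x 22 (y) mm at y = -55 and +55 mm. The pale cap stands in one, the dark cap in the other; which is which varies.
- dark_cap_center (a point): The dark post cap in the other slot, with a pointed top: centre of its body, same sizes as the pale one, loose. Leave it alone.
- boards_top (a point): Middle of the top of two glued boards standing on edge in a red and steel sash clamp, fixed to the bench between rack and stand; 120 mm above the bench. The whole is 308 mm long along this frame's x and 26 mm thick (y), 40 mm at the feet.
- glue: Loose white glue bottle, 52 mm diameter, 150 mm high, origin under its centre. Leave it alone.
- hammer: Loose hammer, 250 mm long, lying on the bench, handle along its x axis. Leave it alone.
- tin: Loose tin, 66 mm diameter, 75 mm high, origin under its centre. Leave it alone.
Things that resemble listed ones, but are neither listed nor needed, are in the scene too. Of the things shaped like the part that bears cap_center, the wooden one is meant.

How it is judged:
On the way, in this order (a step that is already met when the one before it is completed fails the run):
1. the platform has been turned level (value of joint platform between -0.025 and 0.025 rad), for 0.3 s.
2. the pale cap is carried over the boards, its tenon tip above their top (height (world z) of cap_tip above 0.122 m and x of cap_tip in the frame of boards_top between -0.16 and 0.16 m and y of cap_tip in the frame of boards_top between -0.04 and 0.04 m).
At the end, for the whole second after the job is handed in: The platform is level within 0.03 rad and the robot still holds the pale cap at rest, upright within 0.08 rad, its tenon tip 3 to 20 mm above the mortise's mouth, within 6 mm of its centre, the tenon's long side along the mortise's within 0.12 rad, touching nothing but the fingers (value of joint platform between -0.03 and 0.03 rad and z of cap_tip in the frame of mortise between 0.003 and 0.02 m and horizontal distance between cap_tip and mortise below 0.006 m and angle between the x axis of cap_tip and the x axis of mortise, either way round below 0.12 rad and angle between cap_tip's own z axis and vertical below 0.08 rad and contact force between the fingers and cap above 1 N and contact force between cap and stand below 0.1 N and linear speed of cap below 0.02 m/s); the arm keeps its last pose, push and grip.
It fails at once if the cap touches the stand or its block (over 0.5 N) (contact force between cap and stand above 0.5 N).
It fails at once if the cap, the fingers or the arm strikes the boards (over 1 N) (contact force between any of cap, the fingers, the arm and boards above 1 N).
It fails at once if the platform is pushed by the fingers or the arm (over 2 N) (contact force between any of the fingers, the arm and platform above 2 N).
It fails at once if the dark cap is moved by 15 mm, or the glue, hammer or tin by 20 mm (distance of dark_cap_center from where it was at the start of the episode above 0.015 m or distance of any of glue, hammer, tin from where it was at the start of the episode above 0.02 m).
It also fails if it takes over 64 s, if anything falls off the work surface, if the arm or the gripper's body presses on something with over 40 N, if the wrist force passes 120 N, or if a joint passes its speed limit or range.

## Working session

There is one attempt and no reset: what is moved stays moved. The work goes in short steps, Python scripts to look and compute and a shell command to move; the robot and the scene stay as the last step left them, time stands still between calls to the robot, and variables do not carry over. Pictures are saved under pics/ and viewed, at most 10 in all, crops included, and the job is handed in when it is done.

```bash
mkdir -p pics
cat > h.py <<'E'
import numpy as np, cv2
from plant import r, eyes, nets
def cam(n):
    c=eyes.camera_info(n); return np.array(c["K"]),np.array(c["world_to_cam"])
def ray(n,u,v):
    K,T=cam(n); d=T[:3,:3].T@np.linalg.inv(K)@[u,v,1]; o=-T[:3,:3].T@T[:3,3]; return o,d
def atz(n,u,v,z):
    o,d=ray(n,u,v); return o+d*(z-o[2])/d[2]
def cloud(n,D):
    K,T=cam(n); v,u=np.mgrid[0:D.shape[0],0:D.shape[1]]
    P=np.stack([(u-K[0,2])/K[0,0]*D,(v-K[1,2])/K[1,1]*D,D],-1)
    W=(P-T[:3,3])@T[:3,:3]; W[D==0]=np.nan; return W
def proj(n,p):
    K,T=cam(n); q=K@(T[:3,:3]@np.array(p)+T[:3,3]); return q[:2]/q[2]
E
python3 - <<'E'
from h import *
for n in("top","side"):
    im,D=eyes.snapshot(n); cv2.imwrite(f"pics/{n}0.png",im); np.savez(f"{n}0.npz",im=im,D=D)
    W=cloud(n,D)
    o,_=ray(n,0,0); print(n,"cam",o.round(2))
    for q in ["knob_grip","stand","mortise","cap_center","rack","dark_cap_center","boards_top","glue","hammer","tin"]:
        for d in nets.place_of(n,q)[:3]:
            u,v=d["position"][0]*640,d["position"][1]*400
            ui,vi=int(min(u,639)),int(min(v,399))
            print(q,round(d["confidence"],2),int(u),int(v),W[vi,ui].round(3))
print(r.get_state())
E
```

```text
top cam [ 0.48 -0.08  1.3 ]
knob_grip 0.59 359 220 [ 0.548 -0.152  0.042]
knob_grip 0.56 350 265 [ 0.435 -0.126  0.081]
stand 0.89 364 221 [ 0.545 -0.164  0.045]
mortise 0.82 366 200 [ 0.597 -0.169  0.06 ]
cap_center 0.73 216 266 [0.434 0.202 0.092]
cap_center 0.66 180 285 [0.388 0.29  0.087]
cap_center 0.61 229 173 [0.663 0.173 0.094]
rack 0.97 219 217 [0.558 0.212 0.023]
dark_cap_center 0.9 194 215 [0.559 0.26  0.089]
boards_top 0.96 274 228 [0.525 0.057 0.123]
glue 0.8 265 129 [0.772 0.083 0.103]
hammer 0.83 208 143 [0.754 0.244 0.028]
tin 0.56 477 237 [ 0.502 -0.441  0.076]
side cam [ 0.37 -1.    0.7 ]
knob_grip 0.63 254 241 [ 0.425 -0.147  0.082]
stand 0.96 309 268 [ 0.535 -0.219  0.043]
mortise 0.97 326 237 [ 0.586 -0.162  0.078]
cap_center 0.61 242 182 [0.42  0.057 0.122]
cap_center 0.6 227 166 [0.392 0.271 0.063]
cap_center 0.57 322 175 [0.655 0.162 0.061]
rack 0.47 282 190 [0.52  0.041 0.095]
dark_cap_center 0.45 256 242 [ 0.429 -0.147  0.079]
dark_cap_center 0.44 286 166 [0.564 0.243 0.059]
boards_top 0.59 284 178 [0.528 0.055 0.122]
glue 0.73 375 199 [0.788 0.069 0.017]
hammer 0.95 346 173 [0.745 0.218 0.028]
tin 0.9 320 373 [ 0.492 -0.502  0.055]
tin 0.36 281 184 [0.518 0.045 0.111]
{'clock': 1.1, 'q': array([-1.08020145,  0.68911315, -0.19458205,  1.56530992,  0.15729931,
        0.90248723, -0.21507163]), 'qd': array([ 3.22654542e-04,  3.02051307e-04,  3.17474123e-04, -9.54456999e-05,
        3.12226515e-04, -1.18732184e-03,  1.20552098e-03]), 'joint_torque': array([ 5.47409968e-05, -5.27500713e+01, -1.26714684e+00, -1.53746080e+01,
       -5.19142603e-02, -7.40025462e-04,  8.38208393e-06]), 'tool_pos': array([0.27566624, 0.56094673, 0.20453139]), 'eef_rot': array([2.26398525e-01, 9.74034757e-01, 3.18172643e-05, 5.99411108e-06]), 'contact_force': array([-0.6114798 , -0.46199442,  0.13746958]), 'moment': array([ 0.00840221, -0.0400969 ,  0.02821405]), 'finger_force': 0.0, 'opening': 1.0032353979866886}
```

View pics/top0.png

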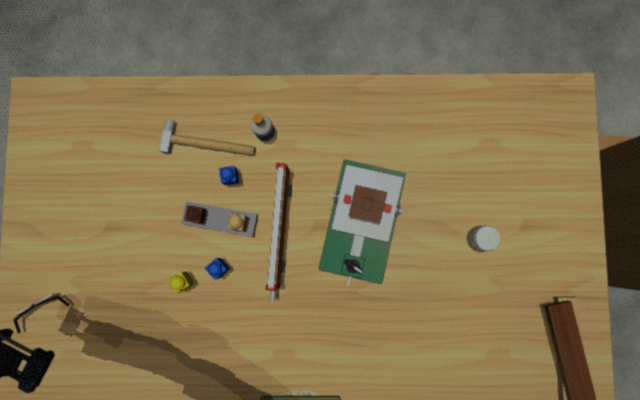

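View pics/side0.png

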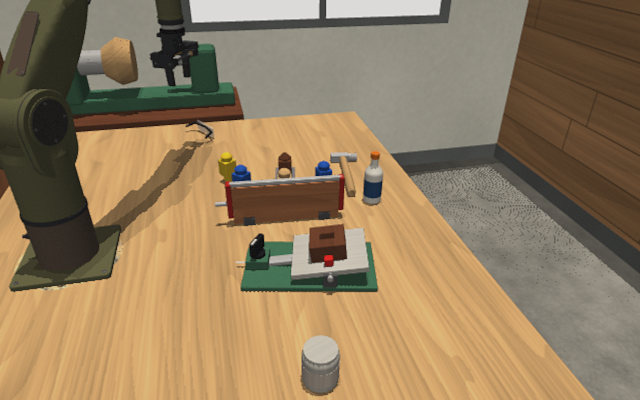

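Top picture: the pale cap is at (236,222), the dark cap at (196,214) and the knob at (352,265). The block is at (368,204), the boards run along column ~278, and the blue and yellow caps are look-alikes. Next I'll measure with masks and depth.

Run:
```python
from h import *
z=np.load("top0.npz"); im,D=z["im"],z["D"]; W=cloud("top",D); hsv=cv2.cvtColor(im,cv2.COLOR_BGR2HSV)
def rect(P,l):
    P=P[~np.isnan(P).any(1)]; (c,s,a)=cv2.minAreaRect((P[:,:2]*1000).astype(np.float32)); b=cv2.boxPoints((c,s,a))
    e=max([b[1]-b[0],b[2]-b[1]],key=np.linalg.norm); ang=np.arctan2(e[1],e[0]); ang=(ang+np.pi/2)%np.pi-np.pi/2
    print(l,len(P),"c",np.round(c,1),"size",np.round(s,1),"ang long",round(ang,3),"z",np.nanmedian(P[:,2]).round(3), "med",np.median(P[:,:2],0).round(3)); return c
X,Y,Z=W[...,0],W[...,1],W[...,2]
reg=lambda x0,x1,y0,y1,z0,z1:(X>x0)&(X<x1)&(Y>y0)&(Y<y1)&(Z>z0)&(Z<z1)
rect(W[reg(.35,.75,-.32,-.02,.007,.2)],"stand all")
g=reg(.35,.75,-.32,-.02,.007,.02); rect(W[g],"base z")
rect(W[reg(.36,.49,-.22,-.06,.05,.12)],"knob")
rect(W[reg(.36,.49,-.22,-.06,.07,.12)],"knobtop")
rect(W[reg(.52,.68,-.25,-.1,.068,.12)],"block")
rect(W[reg(.45,.62,.14,.35,.015,.03)],"rack")
rect(W[reg(.45,.62,.14,.22,.05,.12)],"cap pale")
rect(W[reg(.45,.62,.22,.32,.05,.12)],"cap dark")
rect(W[reg(.3,.75,0,.12,.1,.14)],"boards")
m=reg(.53,.68,-.25,-.1,.068,.12);A=W[m];c=np.linalg.lstsq(np.c_[A[:,:2],np.ones(len(A))],A[:,2],rcond=None)[0];print("block plane",c)
m=reg(.45,.62,.14,.22,.05,.12)
crop=lambda x0,x1,y0,y1:cv2.resize(im[y0:y1,x0:x1],None,fx=4,fy=4,interpolation=cv2.INTER_CUBIC)
cv2.imwrite("pics/crop.png",np.hstack([crop(315,410,155,290),crop(170,265,155,290)]))
```

```text
stand all 7436 c [ 543.1 -169.4] size [287.1 382.5] ang long -0.028 z 0.041 med [ 0.545 -0.158]
base z 2827 c [ 543.1 -169.4] size [287.1 382.5] ang long -0.028 z 0.012 med [ 0.476 -0.152]
knob 121 c [ 430.9 -131.6] size [49.6 23.6] ang long 0.839 z 0.08 med [ 0.432 -0.133]
knobtop 116 c [ 432.7 -133.4] size [49.5 13.8] ang long 0.964 z 0.08 med [ 0.432 -0.133]
block 1030 c [ 587.8 -169. ] size [119.3  82.3] ang long 1.346 z 0.089 med [ 0.587 -0.169]
rack 872 c [522.2 228.8] size [175.9 130.1] ang long 1.39 z 0.024 med [0.555 0.223]
cap pale 276 c [504.2 173.5] size [ 43.9 129.1] ang long -0.328 z 0.088 med [0.541 0.157]
cap dark 284 c [564.8 268.1] size [41.7 40.6] ang long 1.427 z 0.079 med [0.564 0.262]
boards 1225 c [531.8  53.9] size [ 26.3 307. ] ang long -0.076 z 0.119 med [0.527 0.053]
block plane [ 0.12531646 -0.04429082  0.00712524]
```

View pics/crop.png

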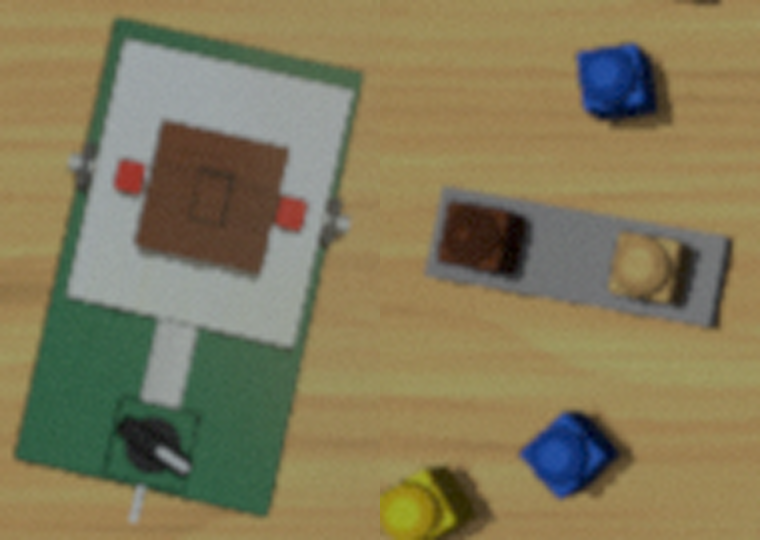

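Crop: the stand's corners are at (118,18), (362,75), (270,515) and (15,458), and the knob bar runs from (120,425) to (185,468). This puts the bar's yaw at about 0.97 and the stand's at about -0.23, so the knob is at about -1.2 and needs about 1.2 rad clockwise. I'll move above the knob while refining these numbers.

```bash
python3 - <<'E'
from h import *
z=np.load("top0.npz"); im,D=z["im"],z["D"]; W=cloud("top",D)
C=lambda u,v,zz,ox=315:atz("top",ox+u/4-.4,155+v/4-.4,zz)
P=np.array([C(118,18,.012),C(362,75,.012),C(270,515,.012),C(15,458,.012)])
print(P.round(4)); c=P.mean(0); a=(P[0]+P[1]-P[2]-P[3]); yaw=np.arctan2(a[1],a[0]); print("stand",c.round(4),yaw, np.linalg.norm(a)/2)
e=np.array([np.cos(yaw),np.sin(yaw)])
print("knob",c[:2]-.12*e,"mark", [C(*q,0)[:2].round(4) for q in((140,490),(133,522))])
R=np.array([C(u-380,v,.024,170) for u,v in((445,187),(730,238),(718,327),(427,273))]);rc=R.mean(0);b=R[0]+R[3]-R[1]-R[2]
print("rack",rc.round(4),"yaw",np.arctan2(b[1],b[0])-np.pi/2,np.linalg.norm(b)/2)
m=(abs(W[...,0]-.545)<.04)&(abs(W[...,1]-.158)<.045)&(W[...,2]>.06)
Q=W[m];print(len(Q),Q.min(0),Q.max(0),Q.mean(0))
Q=Q[Q[:,2]>.085];print("dome",len(Q),(Q.min(0)+Q.max(0))/2,Q.max(0))
for t in np.arange(.02,.12,.01):
    p=c[:2]+(-.12+t)*e; u=proj("top",[*p,.03]); print(round(t,2),W[int(u[1]),int(u[0])].round(3))
E
python3 -m pendant '[{"claw":0.5,"dx":156,"dy":-690,"dz":0,"twist":-1.70},{"claw":0.5,"dx":156,"dy":-690,"dz":0,"twist":-1.70},{"claw":0.5,"dx":156,"dy":-690,"dz":0,"twist":-1.70},{"claw":0.5,"dx":156,"dy":-690,"dz":0,"twist":-1.70},{"claw":0.5,"dx":156,"dy":-690,"dz":0,"twist":-1.70},{"claw":0.5,"dx":156,"dy":-690,"dz":0,"twist":-1.70},{"claw":0.5,"dx":156,"dy":-690,"dz":0,"twist":-1.70},{"claw":0.5,"dx":156,"dy":-690,"dz":0,"twist":-1.70}]'
```

```text
[[ 0.7114 -0.1156  0.012 ]
 [ 0.6723 -0.2767  0.012 ]
 [ 0.3851 -0.2114  0.012 ]
 [ 0.4221 -0.0465  0.012 ]]
stand [ 0.5477 -0.1625  0.012 ] -0.22885880441873924 0.2959845270907257
knob [ 0.43086469 -0.13531681] mark [array([ 0.4006, -0.128 ]), array([ 0.38  , -0.1232])]
rack [0.5536 0.2107 0.024 ] yaw -0.1832187309652693 0.19211780260197864
266 [0.52440661 0.13757959 0.06021777] [0.56746802 0.18093892 0.10093424] [0.54442452 0.15660861 0.08436936]
dome 155 [0.54494338 0.15892244 0.09301773] [0.56128331 0.17575069 0.10093424]
0.02 [ 0.451 -0.138  0.037]
0.03 [ 0.461 -0.141  0.024]
0.04 [ 0.471 -0.144  0.026]
0.05 [ 0.481 -0.147  0.024]
0.06 [ 0.492 -0.147  0.026]
0.07 [ 0.499 -0.149  0.027]
0.08 [ 0.51  -0.152  0.028]
0.09 [ 0.52  -0.154  0.036]
0.1 [ 0.53  -0.157  0.044]
0.11 [ 0.54  -0.159  0.042]
clock: 1.9
tool_pos: [0.3643, 0.1692, 0.2049]
eef_rot: [0.739, 0.674, 0.001, 0.0]
contact_force: [1.0, -0.7, 0.2]
opening: 0.5
finger_force: 0.0
```

```bash
python3 -m pendant '[{"claw":0.5,"dx":67,"dy":-302,"dz":0,"twist":-0.50},{"claw":0.5,"dx":67,"dy":-302,"dz":0,"twist":-0.50},{"claw":0.5,"dx":67,"dy":-302,"dz":0,"twist":-0.50},{"claw":0.5,"dx":67,"dy":-302,"dz":0,"twist":-0.50},{"claw":0.5,"dx":67,"dy":-302,"dz":0,"twist":-0.50},{"claw":0.5,"dx":67,"dy":-302,"dz":0,"twist":-0.50},{"claw":0.5,"dx":67,"dy":-302,"dz":0,"twist":-0.50},{"claw":0.5,"dx":67,"dy":-302,"dz":0,"twist":-0.50}]'
python3 -c "
from h import *
s=r.get_state();q=s['eef_rot'];print(s['tool_pos'],'y yaw',2*np.arctan2(q[1],q[0])-np.pi/2,s['q'])"
```

```text
clock: 2.7
tool_pos: [0.4311, -0.1331, 0.2046]
eef_rot: [0.882, 0.471, 0.0, 0.0]
contact_force: [-0.8, 0.2, -0.3]
opening: 0.499
finger_force: 0.0
[ 0.43107526 -0.13306283  0.20461511] y yaw -0.5902914250220406 [ 0.0655391   0.47663717  0.19680319  2.08125439 -0.15960042  0.59663304
 -0.2171106 ]
```

```bash
python3 -m pendant '[{"claw":0.5,"dx":1,"dy":0,"dz":-45,"twist":0},{"claw":0.5,"dx":1,"dy":0,"dz":-90,"twist":0},{"claw":0.5,"dx":1,"dy":0,"dz":-120,"twist":0},{"claw":0.5,"dx":1,"dy":0,"dz":-140,"twist":0},{"claw":0.5,"dx":1,"dy":0,"dz":-152,"twist":0},{"claw":0.5,"dx":1,"dy":0,"dz":-153,"twist":0}]'
python3 -m pendant '[{"claw":0,"dx":0,"dy":0,"dz":0,"twist":0},{"claw":0,"dx":0,"dy":0,"dz":0,"twist":0},{"claw":0,"dx":0,"dy":0,"dz":0,"twist":0},{"claw":0,"dx":0,"dy":0,"dz":0,"twist":0},{"claw":0,"dx":0,"dy":0,"dz":0,"twist":0},{"claw":0,"dx":0,"dy":0,"dz":0,"twist":0}]' 20
```

```text
clock: 3.3
tool_pos: [0.4309, -0.1282, 0.0504]
eef_rot: [0.88, 0.474, -0.001, -0.002]
contact_force: [-0.3, -0.5, -0.3]
opening: 0.496
finger_force: 0.0
clock: 3.9
tool_pos: [0.432, -0.1313, 0.0517]
eef_rot: [0.881, 0.473, 0.0, 0.0]
contact_force: [0.3, -0.4, 0.7]
opening: 0.007
finger_force: 0.0
```

The fingers closed on nothing, so I'll look.

Run:
```python
from h import *
im,D=eyes.snapshot("side"); np.savez("side1.npz",im=im,D=D)
s=r.get_state(); print(s["tool_pos"],s["opening"],proj("side",s["tool_pos"]),proj("side",[.432,-.133,.066]))
a=cv2.resize(im[190:300,200:320],None,fx=3.3,fy=3.3,interpolation=cv2.INTER_CUBIC)
im,D=eyes.snapshot("top"); print(proj("top",s["tool_pos"]))
b=cv2.resize(im[220:330,290:410],None,fx=3.3,fy=3.3,interpolation=cv2.INTER_CUBIC)
cv2.imwrite("pics/c2.png",np.hstack([a,b]))
```

```text
[ 0.4318843  -0.13128576  0.05166799] 0.007778656385350581 [257.00338464 247.37872731] [256.77192788 242.75052181]
[351.60399799 265.75068864]
```

View pics/c2.png

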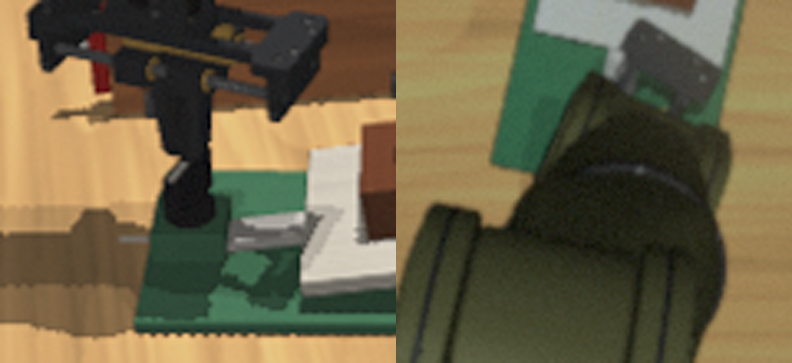

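```bash
python3 -m pendant '[{"claw":0.5,"dx":0,"dy":0,"dz":0,"twist":0},{"claw":0.5,"dx":0,"dy":0,"dz":0,"twist":0},{"claw":0.5,"dx":0,"dy":0,"dz":0,"twist":0},{"claw":0.5,"dx":0,"dy":0,"dz":30,"twist":0},{"claw":0.5,"dx":0,"dy":0,"dz":70,"twist":0},{"claw":0.5,"dx":0,"dy":0,"dz":110,"twist":0},{"claw":0.5,"dx":0,"dy":0,"dz":130,"twist":0},{"claw":0.5,"dx":0,"dy":0,"dz":130,"twist":0}]'
python3 - <<'E'
from h import *
im,D=eyes.snapshot("side"); np.savez("side2.npz",im=im,D=D)
a=cv2.resize(im[215:300,215:305],None,fx=5,fy=5,interpolation=cv2.INTER_CUBIC)
o=np.load("side0.npz")["im"]; b=cv2.resize(o[215:300,215:285],None,fx=5,fy=5,interpolation=cv2.INTER_CUBIC)
cv2.imwrite("pics/c3.png",np.hstack([a,b]))
for f in("side0.npz","side2.npz"):
    W=cloud("side",np.load(f)["D"]); m=(abs(W[...,0]-.43)<.04)&(abs(W[...,1]+.135)<.04)&(W[...,2]>.055)&(W[...,2]<.09)
    P=W[m]; print(f,len(P),P.min(0).round(3),P.max(0).round(3)); 
    P=P[P[:,2]>.072]; c,s,a=cv2.minAreaRect((P[:,:2]*1000).astype(np.float32)); print(c,s,a)
E
```

```text
clock: 4.8
tool_pos: [0.4336, -0.1317, 0.184]
eef_rot: [0.881, 0.473, 0.002, 0.002]
contact_force: [0.7, 0.3, -0.4]
opening: 0.497
finger_force: 0.0
side0.npz 213 [ 0.411 -0.161  0.055] [ 0.449 -0.116  0.083]
(430.56005859375, -136.9195098876953) (50.79087829589844, 15.969904899597168) 54.416934967041016
side2.npz 216 [ 0.411 -0.162  0.055] [ 0.448 -0.117  0.083]
(429.66094970703125, -137.88720703125) (49.371673583984375, 14.684207916259766) 53.91121292114258
```

View pics/c3.png

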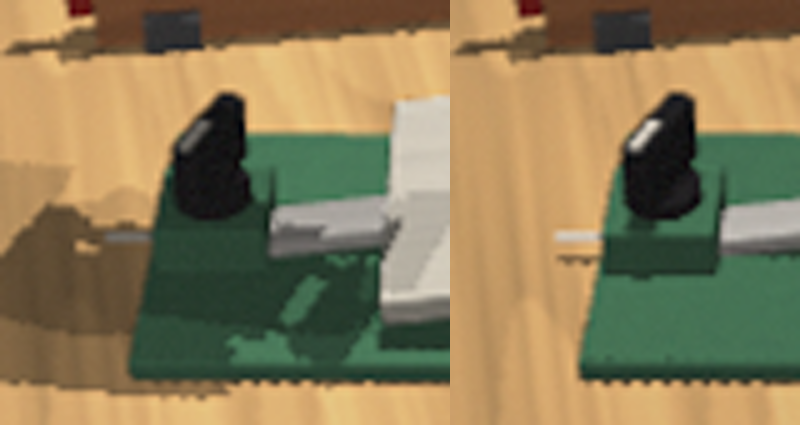

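Run:
```python
from h import *
for f in("side2.npz","side1.npz"):
    W=cloud("side",np.load(f)["D"]); print(f)
    for z0 in np.arange(.04,.24,.01):
        m=(abs(W[...,0]-.43)<.09)&(abs(W[...,1]+.135)<.09)&(W[...,2]>z0)&(W[...,2]<z0+.01)
        P=W[m]
        if f=="side1.npz" or z0>.12: P=P
        P=P[(P[:,0]<.49)]
        if len(P): print(round(z0,2),len(P),np.percentile(P,[2,98],axis=0).round(3).tolist())
```

```text
side2.npz
0.04 73 [[0.414, -0.158, 0.04], [0.447, -0.128, 0.05]]
0.05 56 [[0.412, -0.159, 0.05], [0.447, -0.124, 0.06]]
0.06 54 [[0.412, -0.16, 0.06], [0.447, -0.124, 0.07]]
0.07 72 [[0.413, -0.161, 0.07], [0.448, -0.122, 0.08]]
0.08 61 [[0.414, -0.158, 0.08], [0.444, -0.118, 0.083]]
0.21 7 [[0.403, -0.156, 0.218], [0.453, -0.118, 0.22]]
0.22 77 [[0.398, -0.161, 0.22], [0.466, -0.113, 0.23]]
0.23 84 [[0.398, -0.161, 0.23], [0.468, -0.115, 0.24]]
side1.npz
0.04 74 [[0.416, -0.158, 0.04], [0.447, -0.127, 0.05]]
0.05 53 [[0.412, -0.158, 0.05], [0.447, -0.124, 0.06]]
0.06 56 [[0.412, -0.161, 0.06], [0.447, -0.122, 0.07]]
0.07 69 [[0.413, -0.16, 0.07], [0.448, -0.12, 0.08]]
0.08 50 [[0.415, -0.157, 0.08], [0.443, -0.126, 0.09]]
0.09 54 [[0.414, -0.147, 0.091], [0.448, -0.132, 0.1]]
0.1 55 [[0.415, -0.148, 0.101], [0.448, -0.131, 0.109]]
0.11 66 [[0.414, -0.148, 0.11], [0.449, -0.131, 0.12]]
0.12 63 [[0.413, -0.15, 0.12], [0.449, -0.131, 0.13]]
0.13 51 [[0.412, -0.151, 0.13], [0.446, -0.13, 0.139]]
0.14 19 [[0.411, -0.158, 0.14], [0.457, -0.13, 0.15]]
0.15 116 [[0.344, -0.206, 0.151], [0.488, -0.077, 0.16]]
0.16 344 [[0.346, -0.206, 0.16], [0.485, -0.085, 0.17]]
0.17 286 [[0.343, -0.209, 0.17], [0.484, -0.11, 0.18]]
0.18 276 [[0.344, -0.209, 0.181], [0.487, -0.09, 0.19]]
0.19 653 [[0.345, -0.206, 0.19], [0.489, -0.064, 0.199]]
0.2 162 [[0.387, -0.157, 0.2], [0.454, -0.124, 0.21]]
0.21 137 [[0.388, -0.156, 0.21], [0.457, -0.124, 0.22]]
0.22 31 [[0.386, -0.159, 0.22], [0.449, -0.128, 0.23]]
0.23 114 [[0.382, -0.167, 0.231], [0.433, -0.129, 0.24]]
```

With the reported TCP at 0.184, depth shows the fingertips at about 0.218. So the real fingertips sit about 34 mm above the reported TCP, and the fingers closed just over the bar. I'll go lower, watching the force.

```bash
python3 -m pendant '[{"claw":0.5,"dx":-1,"dy":-3,"dz":-40,"twist":-0.03},{"claw":0.5,"dx":-1,"dy":-3,"dz":-80,"twist":-0.03},{"claw":0.5,"dx":-1,"dy":-3,"dz":-110,"twist":-0.03},{"claw":0.5,"dx":-1,"dy":-3,"dz":-130,"twist":-0.03},{"claw":0.5,"dx":-1,"dy":-3,"dz":-145,"twist":-0.03},{"claw":0.5,"dx":-1,"dy":-3,"dz":-155,"twist":-0.03},{"claw":0.5,"dx":-1,"dy":-3,"dz":-159,"twist":-0.03},{"claw":0.5,"dx":-1,"dy":-3,"dz":-159,"twist":-0.03}]'
python3 - <<'E'
from h import *
im,D=eyes.snapshot("side"); W=cloud("side",D); print(r.get_state()["tool_pos"])
for z0 in np.arange(.04,.16,.01):
    m=(abs(W[...,0]-.43)<.06)&(abs(W[...,1]+.135)<.09)&(W[...,2]>z0)&(W[...,2]<z0+.01); P=W[m]
    if len(P): print(round(z0,2),len(P),np.percentile(P,[2,98],axis=0).round(3).tolist())
cv2.imwrite("pics/c4.png",cv2.resize(im[190:300,200:320],None,fx=5,fy=5,interpolation=cv2.INTER_CUBIC))
E
```

```text
clock: 5.65
tool_pos: [0.4303, -0.1341, 0.0219]
eef_rot: [0.888, 0.459, -0.001, -0.0]
contact_force: [0.7, 1.0, 0.4]
opening: 0.498
finger_force: 0.0
[ 0.43069891 -0.13418223  0.02246579]
0.04 63 [[0.416, -0.162, 0.04], [0.445, -0.13, 0.05]]
0.05 70 [[0.402, -0.161, 0.051], [0.448, -0.117, 0.06]]
0.06 113 [[0.396, -0.163, 0.06], [0.464, -0.117, 0.07]]
0.07 145 [[0.396, -0.164, 0.07], [0.462, -0.117, 0.08]]
0.08 126 [[0.394, -0.164, 0.08], [0.464, -0.115, 0.089]]
0.09 76 [[0.393, -0.166, 0.09], [0.465, -0.114, 0.1]]
0.1 71 [[0.393, -0.165, 0.1], [0.463, -0.113, 0.109]]
0.11 22 [[0.393, -0.166, 0.111], [0.472, -0.108, 0.12]]
0.12 92 [[0.372, -0.211, 0.122], [0.487, -0.08, 0.13]]
0.13 258 [[0.373, -0.21, 0.131], [0.486, -0.071, 0.14]]
0.14 263 [[0.373, -0.212, 0.14], [0.483, -0.121, 0.149]]
0.15 267 [[0.375, -0.214, 0.15], [0.486, -0.092, 0.16]]
```

View pics/c4.png

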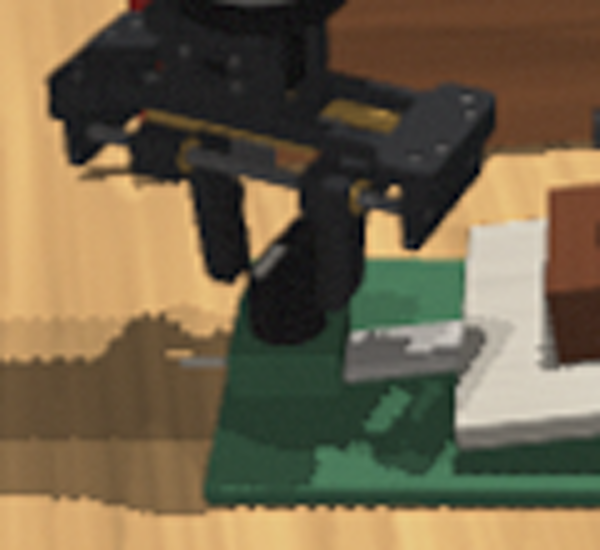

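The fingers now straddle the bar at (290,290), with tips at about 0.056 m. I'll go 3 mm lower and close.

```bash
python3 -m pendant '[{"claw":0.5,"dx":0,"dy":0,"dz":-3,"twist":0},{"claw":0,"dx":0,"dy":0,"dz":-3,"twist":0},{"claw":0,"dx":0,"dy":0,"dz":-3,"twist":0},{"claw":0,"dx":0,"dy":0,"dz":-3,"twist":0},{"claw":0,"dx":0,"dy":0,"dz":-3,"twist":0},{"claw":0,"dx":0,"dy":0,"dz":-3,"twist":0}]' 20
```

```text
clock: 6.3
tool_pos: [0.4315, -0.1346, 0.0198]
eef_rot: [0.888, 0.459, 0.0, 0.001]
contact_force: [0.9, -0.0, 2.0]
opening: 0.157
finger_force: 20.0
```

Gripped at 13.8 mm with the bar's yaw at 0.954, so I need to turn about -1.18.

```bash
python3 -m pendant '[{"claw":0,"dx":0,"dy":0,"dz":0,"twist":-0.12},{"claw":0,"dx":0,"dy":0,"dz":0,"twist":-0.24},{"claw":0,"dx":0,"dy":0,"dz":0,"twist":-0.36},{"claw":0,"dx":0,"dy":0,"dz":0,"twist":-0.48},{"claw":0,"dx":0,"dy":0,"dz":0,"twist":-0.60},{"claw":0,"dx":0,"dy":0,"dz":0,"twist":-0.72},{"claw":0,"dx":0,"dy":0,"dz":0,"twist":-0.84},{"claw":0,"dx":0,"dy":0,"dz":0,"twist":-0.84}]'
python3 -m pendant '[{"claw":0,"dx":0,"dy":0,"dz":0,"twist":-0.12},{"claw":0,"dx":0,"dy":0,"dz":0,"twist":-0.24},{"claw":0,"dx":0,"dy":0,"dz":0,"twist":-0.34},{"claw":0,"dx":0,"dy":0,"dz":0,"twist":-0.34},{"claw":0,"dx":0,"dy":0,"dz":0,"twist":-0.34},{"claw":0,"dx":0,"dy":0,"dz":0,"twist":-0.34}]'
python3 - <<'E'
from h import *
s=r.get_state();q=s['eef_rot'];print(s['tool_pos'],'x yaw',2*np.arctan2(q[1],q[0]),s["moment"],s["q"])
im,D=eyes.snapshot("side"); W=cloud("side",D)
m=(abs(W[...,0]-.5915)<.07)&(abs(W[...,1]+.1727)<.07)&(W[...,2]>.08)&(W[...,2]<.11);P=W[m]
for i in range(3):
    c=np.linalg.lstsq(np.c_[P[:,:2],np.ones(len(P))],P[:,2],rcond=None)[0]; e=P[:,2]-np.c_[P[:,:2],np.ones(len(P))]@c; P=P[abs(e)<.003]
print(len(P),c,"tilt along stand x",c[0]*np.cos(.229)-c[1]*np.sin(.229))
E
```

```text
clock: 7.1
tool_pos: [0.4321, -0.1355, 0.0198]
eef_rot: [0.998, 0.057, 0.001, 0.001]
contact_force: [1.6, -3.4, 1.0]
opening: 0.16
finger_force: 20.0
clock: 7.7
tool_pos: [0.4321, -0.136, 0.0198]
eef_rot: [0.994, -0.111, 0.001, 0.001]
contact_force: [2.4, -5.2, 0.2]
opening: 0.158
finger_force: 20.0
[ 0.43208652 -0.13597346  0.01976503] x yaw -0.22208409566214185 [-0.95067513 -0.34262809 -0.03620056] [ 0.12785344  0.84725261  0.1204254   2.21779792 -0.85081572  0.1166388
 -0.73791884]
675 [0.00442873 0.01441451 0.09068923] tilt along stand x 0.0010409637396405482
```

The platform is level (tilt about 0.001). Release, lift, and head for the pale cap, closing along the rack's x so the gripper body stays clear of the boards.

```bash
python3 -m pendant '[{"claw":0.5,"dx":0,"dy":0,"dz":0,"twist":0},{"claw":0.5,"dx":0,"dy":0,"dz":0,"twist":0},{"claw":0.5,"dx":0,"dy":0,"dz":0,"twist":0},{"claw":0.5,"dx":0,"dy":0,"dz":30,"twist":0},{"claw":0.5,"dx":0,"dy":0,"dz":75,"twist":0},{"claw":0.5,"dx":0,"dy":0,"dz":120,"twist":0},{"claw":0.5,"dx":0,"dy":0,"dz":165,"twist":0},{"claw":0.5,"dx":0,"dy":0,"dz":180,"twist":0}]'
python3 -m pendant '[{"claw":0.8,"dx":113,"dy":294,"dz":0,"twist":1.61},{"claw":0.8,"dx":113,"dy":294,"dz":0,"twist":1.61},{"claw":0.8,"dx":113,"dy":294,"dz":0,"twist":1.61},{"claw":0.8,"dx":113,"dy":294,"dz":0,"twist":1.61},{"claw":0.8,"dx":113,"dy":294,"dz":0,"twist":1.61},{"claw":0.8,"dx":113,"dy":294,"dz":0,"twist":1.61},{"claw":0.8,"dx":113,"dy":294,"dz":0,"twist":1.61},{"claw":0.8,"dx":113,"dy":294,"dz":0,"twist":1.61}]'
python3 -m pendant '[{"claw":0.8,"dx":0,"dy":0,"dz":0,"twist":0.45},{"claw":0.8,"dx":0,"dy":0,"dz":0,"twist":0.45},{"claw":0.8,"dx":0,"dy":0,"dz":0,"twist":0.45},{"claw":0.8,"dx":0,"dy":0,"dz":0,"twist":0.45},{"claw":0.8,"dx":0,"dy":0,"dz":0,"twist":0.45}]'
python3 - <<'E'
from h import *
s=r.get_state();q=s['eef_rot'];print(s['tool_pos'],'y yaw',2*np.arctan2(q[1],q[0])-np.pi/2,s["q"])
im,D=eyes.snapshot("top"); np.savez("top5.npz",im=im,D=D); W=cloud("top",D); X,Y,Z=W[...,0],W[...,1],W[...,2]
m=(abs(X-.59)<.07)&(abs(Y+.17)<.07)&(Z>.078)&(Z<.105);P=W[m]
c,sz,a=cv2.minAreaRect((P[:,:2]*1000).astype(np.float32));print("block",c,sz,a,P[:,2].mean(),P[:,:2].mean(0))
for d in nets.place_of("top","mortise")[:2]: u,v=d["position"][0]*640,d["position"][1]*400; print(d["confidence"],u,v,atz("top",u,v,.09))
im2,D2=eyes.snapshot("side"); W=cloud("side",D2); X,Y,Z=W[...,0],W[...,1],W[...,2]
for d in nets.place_of("side","mortise")[:2]: u,v=d["position"][0]*640,d["position"][1]*400; print(d["confidence"],u,v,atz("side",u,v,.09))
m=(abs(X-.59)<.07)&(abs(Y+.17)<.07)&(Z>.085)&(Z<.105);P=W[m]
c,sz,a=cv2.minAreaRect((P[:,:2]*1000).astype(np.float32));print("block side",c,sz,a,P[:,2].mean())
m=(abs(X-s['tool_pos'][0])<.08)&(abs(Y-s['tool_pos'][1])<.05)&(Z>.14)&(Z<.3);print("tip z",np.sort(Z[m])[:8])
u,v=proj("top",[.5915,-.1727,.09]).astype(int)
a=cv2.resize(im[v-30:v+30,u-30:u+30],None,fx=8,fy=8,interpolation=cv2.INTER_CUBIC); print(u,v)
b=im2[130:230,200:360]; b=cv2.resize(b,None,fx=4,fy=4,interpolation=cv2.INTER_CUBIC)[:,:310*2]
cv2.imwrite("pics/c5.png",a); cv2.imwrite("pics/c6.png",b)
E
```

```text
clock: 8.55
tool_pos: [0.4316, -0.1345, 0.2028]
eef_rot: [0.994, -0.112, 0.002, 0.0]
contact_force: [-0.1, 0.3, 0.4]
opening: 0.502
finger_force: 0.0
clock: 9.35
tool_pos: [0.5432, 0.1645, 0.1986]
eef_rot: [0.88, 0.475, -0.0, -0.001]
contact_force: [-0.4, -0.6, -0.8]
opening: 0.799
finger_force: 0.0
clock: 9.85
tool_pos: [0.5432, 0.1597, 0.1993]
eef_rot: [0.758, 0.653, -0.001, -0.0]
contact_force: [-0.3, 0.3, -0.3]
opening: 0.805
finger_force: 0.0
[0.5431921  0.15974187 0.19925421] y yaw -0.1488499221697701 [-0.50298485  0.62705602  0.22885483  1.76486407 -0.19233536  0.77272546
 -0.32669193]
block (593.0341186523438, -171.0465850830078) (80.07857513427734, 80.11392211914062) 76.85417938232422 0.09022002434741971 [ 0.5923976  -0.17097565]
0.94 368.384 200.99999999999997 [ 0.59183804 -0.17258296  0.09      ]
block side (591.3543090820312, -174.97572326660156) (85.38168334960938, 78.77335357666016) 77.488525390625 0.09081179274545172
tip z [0.2339242  0.2351405  0.23529297 0.23553391 0.23595888 0.23604384
 0.2363842  0.23648894]
368 201
```

View pics/c5.png

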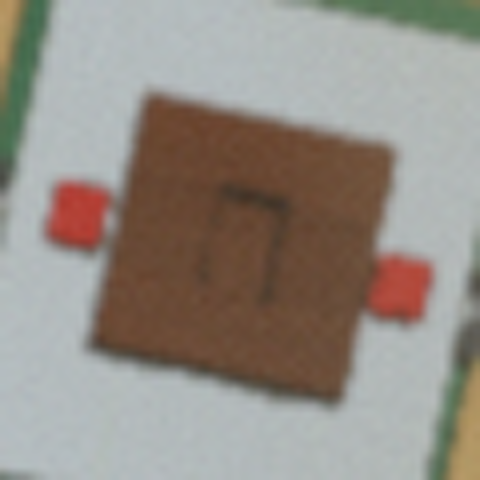

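The mortise is at about (0.592, -0.172) with yaw about -0.225; in the crop its outline is centred at (245,244). The fingertips are again 35 mm above the reported TCP. Descend on the cap.

```bash
python3 -m pendant '[{"claw":0.8,"dx":1.5,"dy":-1.5,"dz":-45,"twist":-0.035},{"claw":0.8,"dx":1.5,"dy":-1.5,"dz":-85,"twist":-0.035},{"claw":0.8,"dx":1.5,"dy":-1.5,"dz":-115,"twist":-0.035},{"claw":0.8,"dx":1.5,"dy":-1.5,"dz":-140,"twist":-0.035},{"claw":0.8,"dx":1.5,"dy":-1.5,"dz":-160,"twist":-0.035},{"claw":0.8,"dx":1.5,"dy":-1.5,"dz":-175,"twist":-0.035},{"claw":0.8,"dx":1.5,"dy":-1.5,"dz":-188,"twist":-0.035},{"claw":0.8,"dx":1.5,"dy":-1.5,"dz":-195,"twist":-0.035}]'
python3 -m pendant '[{"claw":0.8,"dx":0,"dy":0,"dz":0,"twist":0},{"claw":0.3,"dx":0,"dy":0,"dz":0,"twist":0},{"claw":0.3,"dx":0,"dy":0,"dz":0,"twist":0},{"claw":0.3,"dx":0,"dy":0,"dz":0,"twist":0},{"claw":0.3,"dx":0,"dy":0,"dz":0,"twist":0},{"claw":0.3,"dx":0,"dy":0,"dz":0,"twist":0}]' 20
```

```text
clock: 10.85
tool_pos: [0.5453, 0.1583, 0.0037]
eef_rot: [0.768, 0.64, -0.0, -0.0]
contact_force: [-0.0, -0.3, 0.6]
opening: 0.801
finger_force: 0.0
clock: 11.45
tool_pos: [0.5454, 0.1584, 0.005]
eef_rot: [0.768, 0.64, 0.0, -0.0]
contact_force: [-1.2, -0.4, 4.6]
opening: 0.452
finger_force: 20.0
```

Gripped at 39.8 mm. Lift straight up and check.

```bash
python3 -m pendant '[{"claw":0.3,"dx":0,"dy":0,"dz":12,"twist":0},{"claw":0.3,"dx":0,"dy":0,"dz":27,"twist":0},{"claw":0.3,"dx":0,"dy":0,"dz":50,"twist":0},{"claw":0.3,"dx":0,"dy":0,"dz":80,"twist":0},{"claw":0.3,"dx":0,"dy":0,"dz":110,"twist":0},{"claw":0.3,"dx":0,"dy":0,"dz":140,"twist":0},{"claw":0.3,"dx":0,"dy":0,"dz":165,"twist":0},{"claw":0.3,"dx":0,"dy":0,"dz":175,"twist":0}]' 25
python3 -m pendant '[{"claw":0.3,"dx":0,"dy":0,"dz":0,"twist":0},{"claw":0.3,"dx":0,"dy":0,"dz":0,"twist":0}]'
python3 - <<'E'
from h import *
s=r.get_state();q=s['eef_rot'];print(s['tool_pos'],s["opening"],s["finger_force"],'y yaw',2*np.arctan2(q[1],q[0])-np.pi/2)
im,D=eyes.snapshot("side"); W=cloud("side",D); p=s["tool_pos"]
m=(abs(W[...,0]-p[0])<.08)&(abs(W[...,1]-p[1])<.06)&(W[...,2]>.13)
P=W[m]
for z0 in np.arange(.15,.28,.01):
    Q=P[(P[:,2]>z0)&(P[:,2]<z0+.01)]
    if len(Q): print(round(z0,2),len(Q),np.percentile(Q,[2,98],axis=0).round(3).tolist())
u,v=proj("side",p).astype(int); print(u,v)
cv2.imwrite("pics/c7.png",cv2.resize(im[v-60:v+50,u-60:u+60],None,fx=5,fy=5,interpolation=cv2.INTER_CUBIC))
E
```

```text
clock: 12.25
tool_pos: [0.5469, 0.1585, 0.1831]
eef_rot: [0.768, 0.64, 0.003, 0.001]
contact_force: [-0.4, 0.5, -1.7]
opening: 0.452
finger_force: 25.0
clock: 12.45
tool_pos: [0.5446, 0.1582, 0.179]
eef_rot: [0.768, 0.64, -0.001, -0.0]
contact_force: [-0.9, -0.4, -0.8]
opening: 0.452
finger_force: 25.0
[0.54464249 0.15823751 0.17900097] 0.451612670623384 24.999939794652164 y yaw -0.18087112799003213
0.17 2 [[0.546, 0.148, 0.179], [0.553, 0.151, 0.18]]
0.18 38 [[0.528, 0.142, 0.181], [0.556, 0.156, 0.19]]
0.19 30 [[0.528, 0.144, 0.19], [0.557, 0.154, 0.196]]
0.2 41 [[0.521, 0.13, 0.202], [0.557, 0.143, 0.21]]
0.21 77 [[0.513, 0.132, 0.21], [0.57, 0.154, 0.22]]
0.22 93 [[0.51, 0.133, 0.22], [0.575, 0.156, 0.23]]
0.23 95 [[0.509, 0.135, 0.23], [0.575, 0.158, 0.24]]
0.24 135 [[0.509, 0.133, 0.24], [0.574, 0.17, 0.25]]
0.25 90 [[0.507, 0.138, 0.25], [0.577, 0.168, 0.26]]
0.26 102 [[0.507, 0.14, 0.261], [0.578, 0.163, 0.27]]
0.27 29 [[0.496, 0.112, 0.27], [0.618, 0.16, 0.279]]
0.28 104 [[0.469, 0.109, 0.281], [0.621, 0.195, 0.29]]
283 141
```

View pics/c7.png

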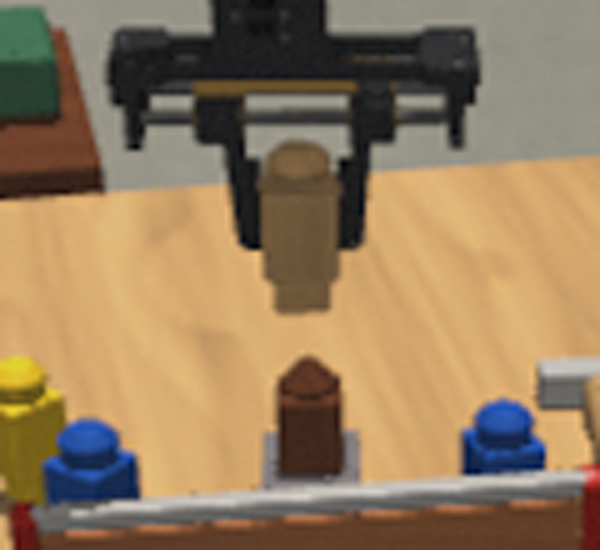

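The cap hangs upright in the fingers, with its tenon end at (302,308) and about 0.177 m up. Carry it over the boards to above the mortise.

```bash
python3 -m pendant '[{"claw":0.3,"dx":5,"dy":-30,"dz":0,"twist":-0.045},{"claw":0.3,"dx":11,"dy":-75,"dz":0,"twist":-0.045},{"claw":0.3,"dx":17,"dy":-120,"dz":0,"twist":-0.045},{"claw":0.3,"dx":24,"dy":-165,"dz":0,"twist":-0.045},{"claw":0.3,"dx":30,"dy":-210,"dz":0,"twist":-0.045},{"claw":0.3,"dx":36,"dy":-255,"dz":0,"twist":-0.045},{"claw":0.3,"dx":42,"dy":-295,"dz":0,"twist":-0.045},{"claw":0.3,"dx":47,"dy":-330,"dz":0,"twist":-0.045}]'
python3 -m pendant '[{"claw":0.3,"dx":0,"dy":0,"dz":-10,"twist":0},{"claw":0.3,"dx":0,"dy":0,"dz":-25,"twist":0},{"claw":0.3,"dx":0,"dy":0,"dz":-40,"twist":0},{"claw":0.3,"dx":0,"dy":0,"dz":-50,"twist":0},{"claw":0.3,"dx":0,"dy":0,"dz":-55,"twist":0},{"claw":0.3,"dx":0,"dy":0,"dz":-55,"twist":0},{"claw":0.3,"dx":0,"dy":0,"dz":-55,"twist":0}]'
python3 - <<'E'
from h import *
s=r.get_state();q=s['eef_rot'];p=s["tool_pos"];print(p,s["opening"],'y yaw',2*np.arctan2(q[1],q[0])-np.pi/2)
im,D=eyes.snapshot("side"); W=cloud("side",D)
for qn in("cap_tip","cap_center","mortise"):
    for d in nets.place_of("side",qn)[:2]:
        u,v=d["position"][0]*640,d["position"][1]*400; print(qn,d["confidence"],u,v)
print("proj",proj("side",[.592,-.172,.09]),proj("side",[.592,-.172,.122]),proj("side",[.592,-.172,.169]),proj("side",p))
m=(abs(W[...,0]-p[0])<.05)&(abs(W[...,1]-p[1])<.05)&(W[...,2]>.1)
P=W[m]
for z0 in np.arange(.11,.22,.01):
    Q=P[(P[:,2]>z0)&(P[:,2]<z0+.01)]
    if len(Q): print(round(z0,2),len(Q),np.percentile(Q,[2,50,98],axis=0).round(3).tolist())
u,v=proj("side",[.592,-.172,.11]).astype(int); print(u,v)
cv2.imwrite("pics/c8.png",cv2.resize(im[v-45:v+40,u-50:u+50],None,fx=6,fy=6,interpolation=cv2.INTER_CUBIC))
E
```

```text
clock: 13.3
tool_pos: [0.5912, -0.1743, 0.1778]
eef_rot: [0.783, 0.622, -0.001, -0.001]
contact_force: [0.9, 0.8, -0.7]
opening: 0.448
finger_force: 25.0
clock: 14.0
tool_pos: [0.5926, -0.1716, 0.1247]
eef_rot: [0.782, 0.623, 0.0, 0.0]
contact_force: [0.9, 0.6, -1.6]
opening: 0.448
finger_force: 25.0
[ 0.59263924 -0.17163414  0.12474327] 0.4480286960089863 y yaw -0.22583114608971955
cap_tip 0.94 230.016 178.2
cap_tip 0.81 330.368 221.8
cap_center 0.86 328.512 207.39999999999998
cap_center 0.85 226.112 165.6
mortise 0.8 329.6 236.07999999999998
mortise 0.51 288.384 179.6
proj [329.52859031 234.97619133] [329.83470529 223.16192098] [330.30250494 205.10755621] [330.10065529 222.0061959 ]
0.12 29 [[0.577, -0.184, 0.124], [0.59, -0.181, 0.127], [0.603, -0.167, 0.13]]
0.13 39 [[0.577, -0.185, 0.131], [0.59, -0.181, 0.134], [0.602, -0.177, 0.137]]
0.14 32 [[0.572, -0.196, 0.144], [0.59, -0.192, 0.148], [0.603, -0.186, 0.15]]
0.15 77 [[0.568, -0.198, 0.15], [0.585, -0.191, 0.155], [0.605, -0.183, 0.16]]
0.16 116 [[0.559, -0.196, 0.16], [0.587, -0.189, 0.166], [0.621, -0.173, 0.17]]
0.17 131 [[0.558, -0.196, 0.17], [0.586, -0.188, 0.175], [0.622, -0.173, 0.18]]
0.18 141 [[0.556, -0.197, 0.18], [0.586, -0.189, 0.185], [0.623, -0.166, 0.19]]
0.19 180 [[0.557, -0.195, 0.191], [0.588, -0.184, 0.194], [0.623, -0.162, 0.199]]
0.2 148 [[0.555, -0.192, 0.201], [0.586, -0.181, 0.205], [0.624, -0.16, 0.21]]
0.21 119 [[0.554, -0.191, 0.21], [0.591, -0.179, 0.213], [0.624, -0.165, 0.216]]
329 227
```

View pics/c8.png

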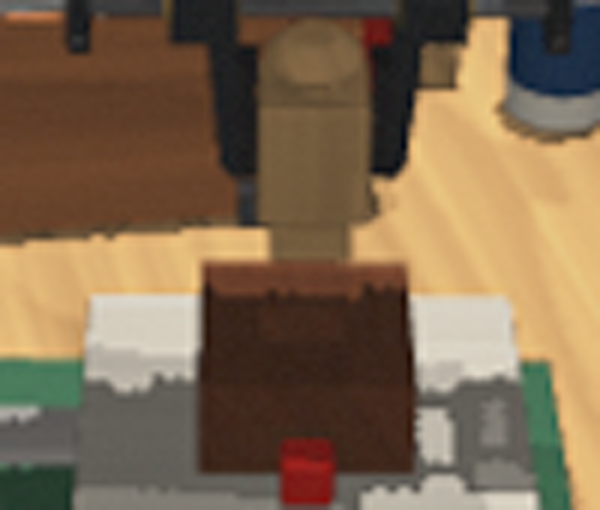

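The tenon end is at crop (311,258), centred over the block (columns 203–408). Lower 20 mm with a 1 mm y correction.

```bash
python3 -m pendant '[{"claw":0.3,"dx":0,"dy":-1,"dz":-5,"twist":0},{"claw":0.3,"dx":0,"dy":-1,"dz":-10,"twist":0},{"claw":0.3,"dx":0,"dy":-1,"dz":-15,"twist":0},{"claw":0.3,"dx":0,"dy":-1,"dz":-19,"twist":0},{"claw":0.3,"dx":0,"dy":-1,"dz":-20,"twist":0},{"claw":0.3,"dx":0,"dy":-1,"dz":-20,"twist":0},{"claw":0.3,"dx":0,"dy":-1,"dz":-20,"twist":0},{"claw":0.3,"dx":0,"dy":-1,"dz":-20,"twist":0}]'
python3 - <<'E'
from h import *
s=r.get_state();q=s['eef_rot'];p=s["tool_pos"];print(p,s["opening"],s["contact_force"],'y yaw',2*np.arctan2(q[1],q[0])-np.pi/2)
im,D=eyes.snapshot("side"); W=cloud("side",D)
for qn in("cap_tip","cap_center","mortise"):
    for d in nets.place_of("side",qn)[:3]:
        u,v=d["position"][0]*640,d["position"][1]*400; print(qn,d["confidence"],u,v)
c=[.592,-.1725]
print("proj mouth,tip,centre",proj("side",[*c,.09]),proj("side",[*c,.102]),proj("side",[*c,.149]))
m=(abs(W[...,0]-p[0])<.05)&(abs(W[...,1]-p[1])<.06)&(W[...,2]>.08); P=W[m]
for z0 in np.arange(.085,.16,.005):
    Q=P[(P[:,2]>z0)&(P[:,2]<z0+.005)]
    if len(Q): print(round(z0,3),len(Q),np.percentile(Q,[2,50,98],axis=0)[:,:2].round(3).tolist())
u,v=proj("side",[.592,-.172,.11]).astype(int); print(u,v)
cv2.imwrite("pics/c9.png",cv2.resize(im[v-45:v+40,u-50:u+50],None,fx=6,fy=6,interpolation=cv2.INTER_CUBIC))
E
```

```text
clock: 15.0
tool_pos: [0.5926, -0.1727, 0.1047]
eef_rot: [0.782, 0.623, 0.0, 0.0]
contact_force: [-0.4, -0.9, -0.9]
opening: 0.451
finger_force: 25.0
[ 0.59256038 -0.17273777  0.1047441 ] 0.45072504806091823 [-0.43415029 -0.86355859 -0.88912282] y yaw -0.22600135308385805
cap_tip 0.91 329.984 230.12
cap_center 0.75 228.224 166.52
cap_center 0.74 326.78400000000005 214.0
cap_center 0.7 242.88 177.92
mortise 0.73 332.03200000000004 235.8
mortise 0.35 329.91999999999996 229.6
proj mouth,tip,centre [329.58366704 235.10273808] [329.69769546 230.71528887] [330.15767217 213.01685497]
0.085 167 [[0.547, -0.22], [0.584, -0.198], [0.628, -0.14]]
0.09 495 [[0.55, -0.217], [0.585, -0.186], [0.632, -0.132]]
0.1 2 [[0.585, -0.182], [0.591, -0.18], [0.597, -0.178]]
0.105 31 [[0.576, -0.185], [0.589, -0.182], [0.603, -0.172]]
0.11 22 [[0.577, -0.186], [0.588, -0.181], [0.602, -0.175]]
0.115 14 [[0.578, -0.187], [0.591, -0.183], [0.602, -0.178]]
0.12 4 [[0.573, -0.19], [0.579, -0.188], [0.583, -0.187]]
0.125 31 [[0.569, -0.197], [0.592, -0.194], [0.606, -0.186]]
0.13 34 [[0.569, -0.197], [0.584, -0.193], [0.605, -0.187]]
0.135 39 [[0.564, -0.198], [0.586, -0.192], [0.606, -0.174]]
0.14 50 [[0.56, -0.199], [0.586, -0.19], [0.616, -0.174]]
0.145 60 [[0.558, -0.198], [0.587, -0.19], [0.62, -0.175]]
0.15 64 [[0.56, -0.198], [0.588, -0.19], [0.621, -0.174]]
0.155 59 [[0.558, -0.197], [0.585, -0.19], [0.622, -0.175]]
329 227
```

View pics/c9.png

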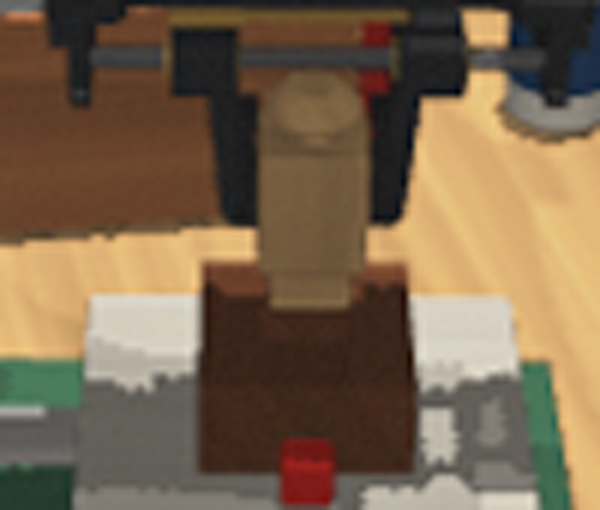

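The tenon hovers about 12 mm over the mouth. The detected tip at (330.0,230.1) matches the target projection at (329.7,230.7), and the yaw is -0.226. I'm handing it in.

```bash
python3 -c "
from h import *
print(r.finish_job())"
```

```text
the job is handed in; nothing more can be done
None
```

I levelled the platform with the knob, carried the pale cap over the boards, and handed in with it held upright about 12 mm above the mortise and lined up; no verdict came back.

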